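# Close the centring jig on a stack of lantern collars

## Robot

A 6-joint arm with a two-finger parallel gripper is mounted at the origin on the work surface. World frame = base frame: x ahead of the robot, y to its left, z up, the work surface at z = 0. Lengths are in m, angles in rad, forces in N, time in s.
With the tool pointing down it reaches from about 0.275 to 0.85 m from the base axis. Payload 19 kg.
Tool frame: the origin (TCP) lies at the very end of the fingers, on their centre line; the grasp point (between the pads) lies arm.grip_point_offset behind it (arm.grip_point_offset is the distance from the TCP to the grasp point, in m); z points along the fingers, y is the line along which they close (so a half turn about z gives the same grasp; the last joint's range is limited). The gripper opens to 85 mm and grips with 20 to 120 N. Pads are 22 mm wide; open, the fingers measure 114 mm over their backs; the gripper's body (76 mm by 85 mm) begins 54 mm behind the grasp point. The pads swing forward as they close: fully open they stand 13 mm farther back than shut.
Start: joints at [1.164, 0.15, 1.437, -0, 1.554, -0.134], TCP at [0.155, 0.554, 0.231] pointing down, gripper open.
Joint ranges: [-2.8, 2.8], [-0.68, 2.1], [0.12, 2.68], [-1.39, 4.53], [0.16, 2.79], [-2.81, 2.81]. Speed limits (rad/s): [1.89, 1.89, 2.22, 3.01, 3.01, 3.01].

## Interface

Orientations are given as [roll, pitch, yaw] about the fixed x, y, z axes, in that order (R = Rz(yaw) Ry(pitch) Rx(roll)).
In Python, from rig import arm gives the robot as it stands.
- The arm moves only by the tool tcp_steps, called after "Emit:" as a command line: name --argument value ..., lists and objects as JSON in quotes. Schema: {"type":"object","properties":{"increments":{"type":"array","items":{"type":"array","items":{"type":"array","items":{"type":"number"},"minItems":6,"maxItems":6},"minItems":1,"maxItems":20},"minItems":1,"maxItems":1},"aperture":{"type":"number"},"only":{"type":"string"},"quiet":{"type":"boolean"},"lines":{"type":"string"}},"required":["increments"],"additionalProperties":false}. increments is a list that holds a single list of rows (three levels of brackets), with 1 to 20 rows, each of 6 numbers: dx, dy, dz in parts of the range, where 1.0 means 0.6 m, then a rotation vector rx, ry, rz in fractions of the full range, 1 being 2 rad; each row is the pose to reach, as a shift and turn from the pose commanded when the call began, along the tool's axes at that moment; what a row does not reach only later rows make up. A row lasts 1/10 s, in which the tool goes at most 0.05 m and 0.15 rad, less where a joint would pass 70% of its speed; a pose out of reach is approached as far as the arm can. aperture is the finger opening in m, set as the call begins (left out keeps the last). The fingers move at their own pace and stop on an object; the grip force is fixed at half the most. Time passes only in rows, so rows that do not move let the fingers close. The tool returns the time, the measured TCP pose, the force, the opening and the grip force at its end. only (a regular expression) keeps the lines of the reply that match it, lines (a string "A,B") keeps lines A to B, and quiet returns only ok. Shift and turn numbers lie between -1 and 1, and a call with a number outside is refused. Input that does not fit is refused with a message, and nothing moves.
- arm.read_state(): the state, without advancing time (a new reading comes with each control period).
- arm.capture(name): name is "scene" or "top" or "wrist"; returns (picture, depth): 420x560x3 uint8, blue, green, red; 420x560 float32, m along the optical axis (not along the pixel's ray), 0 where there is no reading.
- arm.calibration(name): a dict with "fx", "fy", "cx", "cy" (pixels), "k1" (the pictures are not rectified: a ray, as slopes to the right and down, at radius r is drawn at 1 + k1 r^2 times it, then the intrinsics apply), "xyz" and "rotation" of the camera in the world; the wrist camera has in their place "T_tool_cam" (4x4, takes a point from camera to tool coordinates, whose origin is the TCP and whose axes are the flange's). Camera axes: x right, y up, looking along -z (the intrinsics and any distortion apply to the point x, -y, -z); pixel columns grow to the right and rows downward; lengths in m; the calibration is good to about 2 mm. A picture is of the moment at which its call begins: read the wrist's pose just before it. calibration takes no time and is no camera call.
- arm.sign_off(): hands the job in; it is judged then, once.
The state is a dict: "time_s": time; "joint_positions": joint angles; "joint_vel": joint speeds; "effort": joint torques, N m; "tool_pos": TCP position; "tcp_rot": TCP orientation; "contact_force": force on the tool from outside, world axes, zero at the start; "wrist_torque": the same for the moment, N m; "gripper_width": finger opening in m; "grip_force": force on a finger pad.
Only numpy, scipy, OpenCV 4.12 (cv2) and the standard library are available. Lean on these libraries where they do the work, as an engineer would, in place of code of your own. Each camera call takes 0.05 s, during which the arm holds its last target. There are 200 camera calls.

## Task

Set up the two loose terracotta lantern collars in the wooden centring jig: lower the wide collar over the steel post until it is fully home on the jig, then the narrow one on top of it, without dropping either. Then turn the jig's spring-return dial clockwise (seen from above) past its first two clicks to the third, so that the jaws close round the stack, and hold it there: the program finishes with the gripper still holding the dial at the third click. Leave the pots and tools standing about where they are.

Things in the scene. Friction and masses are not known exactly. Their poses are not given: they have to be found in the camera images.
- collar_wide: the wide terracotta collar: a plain flat ring lying on the table, outside diameter 62 mm, bore 21 mm, 24 mm tall, 0.09 to 0.17 kg. Origin: centre of its underside, z up along the bore.
- collar_narrow: the narrow terracotta collar: a plain flat ring lying on the table, outside diameter 46 mm, bore 21 mm, 24 mm tall, 0.045 to 0.09 kg. Origin: centre of its underside, z up along the bore. The two collars change places between starts, one to the left and one to the right of the jig.
- jig: the centring jig: a wooden plate fixed to the table, 120 mm along its x, 270 mm along its y, 20 mm thick, with a steel post and a dial on it. Origin: centre of its underside. In its axes (z up) the post stands at y -80 mm and the dial's vertical axis at y +80 mm, both at x 0; they are 160 mm apart.
- post_foot (a point): foot of the jig's fixed upright steel post (16 mm diameter), on the top of the plate, 20 mm above the table; axes as the jig's. The wide collar is home when the centre of its underside is here, the narrow one when it rests on the wide one, 24 mm higher.
- post_tip (a point): tip of the same post, 58 mm above post_foot (78 mm above the table). The top 10 mm is a cone from 16 mm down to 6 mm diameter.
- jaw_near: one of two like V-shaped aluminium jaws, 16 mm tall above the plate, at the jig's -x and +x sides of the post; this is the one at -x. Origin: post_foot while the dial rests. At rest they clear a seated wide collar by about 12 mm; turning the dial draws them in 10 mm per rad, to 2 mm off it at the third click. None at the y sides: fingers closing along the jig's y have room to the plate.
- dial_grip (a point): point on the vertical axis of the dial, at grip height, 75 mm above the table; turns with the dial. An upright black bar through the axis: 48 mm along this point's x, 14 mm thick along its y, from 10 mm above to 20 mm below this point, standing on a 58 mm disc. Pinch it from above, fingers closing along y. At rest its x is turned +0.6 rad (counter-clockwise from above) from the jig's x.
- dial_housing (a point): centre of the top of the dial's fixed grey housing, 90 x 90 mm, 48 mm above the table, under the dial; axes as the jig's. On it four small brass nubs mark rest and the three clicks, 0.4 rad apart; a white nose at the bar's -x end points at them.
- dial (a joint): dial angle in rad: 0 at rest, growing clockwise from above. Clicks (detents) at 0.4, 0.8, 1.2; end stop at 1.40. A spring returns it to 0 from anywhere when let go (about 0.05 N m near rest, 0.13 at the third click; getting over each click adds up to about 0.04): the clicks are felt but do not hold it.
- paint_jar: bystander, leave alone: clear jar with a screw cap, 48 mm across, 60 mm tall, loose on the table. Origin: centre of its underside.
- cup: bystander, leave alone: glazed drinking cup, 66 mm across, 65 mm tall, loose on the table. Origin: centre of its underside.
- bowl: bystander, leave alone: small painted bowl, 100 mm across, 45 mm tall, loose on the table. Origin: centre of its underside.
- vase: bystander, leave alone: small terracotta vase, 80 mm across, 100 mm tall, loose on the table. Origin: centre of its underside.
- brush: bystander, leave alone: paint brush lying flat, about 200 mm long.
- spatula: bystander, leave alone: modelling spatula lying flat, about 280 mm long.
- figurine: bystander, leave alone: dark turned figurine, 68 mm across, 90 mm tall, loose on the table. Origin: centre of its underside.

How it is judged:
By the outcome, as a careful person would: the job done as asked, in the order asked, and still so for the second after the job is handed in, while the arm keeps its last pose, push and grip.
It also fails if it takes over 69 s, if anything falls off the work surface, if the arm or the gripper's body presses on something with over 40 N, if the wrist force passes 120 N, or if a joint passes its speed limit or range.

## Working session

There is one attempt and no reset: what is moved stays moved. The work goes in short steps, Python scripts to look and compute and a tool call to move; the robot and the scene stay as the last step left them, time stands still between calls to the robot, and variables do not carry over. Pictures are saved under pics/ and viewed, at most 10 in all, crops included, and the job is handed in when it is done.

```bash
ls; mkdir -p pics; python3 - <<'E'
from rig import arm
import cv2
s=arm.read_state(); print(s, arm.grip_point_offset)
for n in ("scene","top","wrist"):
    print(n, arm.calibration(n))
    im,d=arm.capture(n); cv2.imwrite(f"pics/{n}0.png",im)
    import numpy as np; np.save(f"pics/{n}0.npy",d)
E
```

```text
pics
rig.py
{'time_s': 0.0, 'joint_positions': array([ 1.16400552e+00,  1.50980765e-01,  1.43799747e+00,  9.14758678e-06,
        1.55379467e+00, -1.34007016e-01]), 'joint_vel': array([-0.00105038,  0.00148326, -0.00152392, -0.00066026, -0.00087318,
       -0.00104452]), 'effort': array([-2.86567174e-04, -7.13037515e+01, -5.70891201e+01, -2.89011609e-05,
        8.53641744e-03,  1.40491991e-07]), 'tool_pos': array([0.15483978, 0.55351774, 0.23069515]), 'tcp_rot': array([-3.14042420e+00, -1.66753633e-04,  2.86880860e+00]), 'contact_force': array([-0.37497354, -0.85639553,  0.00966501]), 'wrist_torque': array([0.05403818, 0.01763543, 0.00868661]), 'grip_force': 0.0, 'gripper_width': 0.08548531292233262} 0.0187
scene {'fx': 497.0634004965051, 'fy': 497.0634004965051, 'cx': 279.5365173041649, 'cy': 215.97664830365548, 'k1': -0.03268343673901376, 'xyz': array([ 1.28673006, -0.4305636 ,  0.98811335]), 'rotation': array([0.76213572, 0.0102652 , 1.03037746])}
top {'fx': 503.8138236039922, 'fy': 503.8138236039922, 'cx': 276.3830845787593, 'cy': 205.76322281124436, 'k1': -0.16156967171849937, 'xyz': array([0.4920485 , 0.00619655, 1.34082672]), 'rotation': array([ 0.06290133, -0.01024563, -1.5644605 ])}
wrist {'fx': 330.5543346697418, 'fy': 330.5543346697418, 'cx': 276.1049876408728, 'cy': 208.8428929936622, 'k1': -0.019680406078238993, 'T_tool_cam': array([[ 1.04467624e-03,  9.49013517e-01,  3.15233648e-01,
         8.11182809e-02],
       [ 9.99999436e-01, -9.30261340e-04, -5.13413032e-04,
         5.77551587e-04],
       [-1.93986232e-04,  3.15234006e-01, -9.49013953e-01,
        -1.43981348e-01],
       [ 0.00000000e+00,  0.00000000e+00,  0.00000000e+00,
         1.00000000e+00]])}
```

View pics/top0.png

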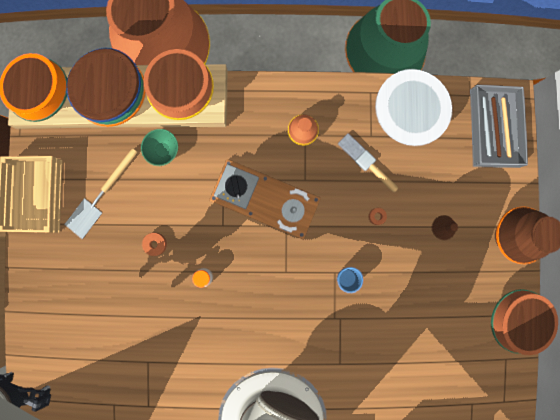

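View pics/scene0.png

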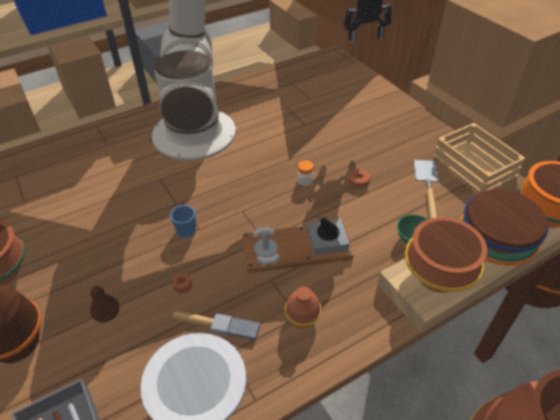

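The top view shows the wide collar at about (153,244), the narrow one at (378,216), the dial at (236,186) and the post at (293,210). Next I'll take enlarged crops from both fixed cameras.

```bash
cat > h.py <<'E'
import numpy as np, cv2
from scipy.spatial.transform import Rotation as R
from rig import arm
def cam(n, s=None):
    c=arm.calibration(n)
    if n=="wrist":
        s=s or arm.read_state()
        T=np.eye(4); T[:3,:3]=R.from_euler('xyz',s['tcp_rot']).as_matrix(); T[:3,3]=s['tool_pos']
        T=T@c['T_tool_cam']
    else:
        T=np.eye(4); T[:3,:3]=R.from_euler('xyz',c['rotation']).as_matrix(); T[:3,3]=c['xyz']
    return c,T
def ray(ct,u,v):
    c,T=ct
    K=np.array([[c['fx'],0,c['cx']],[0,c['fy'],c['cy']],[0,0,1]])
    x,y=cv2.undistortPoints(np.array([[[u,v]]],float),K,np.array([c['k1'],0,0,0.]))[0,0]
    return T[:3,3], T[:3,:3]@np.array([x,-y,-1])
def at_z(ct,u,v,z):
    o,d=ray(ct,u,v); return o+d*(z-o[2])/d[2]
def tri(*rs):
    A=0;b=0;Ps=[]
    for o,d in rs:
        d=d/np.linalg.norm(d); P=np.eye(3)-np.outer(d,d); A=A+P; b=b+P@o; Ps.append((o,P))
    x=np.linalg.solve(A,b); return x,[np.linalg.norm(P@(x-o)) for o,P in Ps]
def proj(ct,p):
    c,T=ct; q=T[:3,:3].T@(np.asarray(p)-T[:3,3]); x,y=q[0]/-q[2],-q[1]/-q[2]; f=1+c['k1']*(x*x+y*y)
    return c['fx']*x*f+c['cx'], c['fy']*y*f+c['cy']
def tool(dp,s=None):
    s=s or arm.read_state(); return R.from_euler('xyz',s['tcp_rot']).as_matrix().T@np.asarray(dp)
E
python3 - <<'E'
import cv2,numpy as np
from h import *
t=cv2.imread('pics/top0.png');s=cv2.imread('pics/scene0.png')
def cr(im,cx,cy,w,h,k):
    return cv2.resize(im[cy-h:cy+h,cx-w:cx+w],None,fx=k,fy=k,interpolation=cv2.INTER_CUBIC)
# top: jig crop x 205..325,y150..250 (x4 -> 480x400) ; collars 40x50 x4
a=cr(t,265,200,60,50,4); b=cr(t,153,244,20,25,4); c=cr(t,378,216,20,25,4)
top=np.hstack([a,np.vstack([b,c])])
a=cr(s,300,245,60,35,4); b=cr(s,360,178,20,17,4); c=cr(s,180,283,20,18,4)
bot=np.hstack([a,np.vstack([b,c])])
o=np.vstack([top[:, :],bot])[:, :]
print(o.shape)
cv2.imwrite('pics/crop0.png',o[:600]) ; cv2.imwrite('pics/c0.png',cv2.resize(o,None,fx=600/o.shape[0],fy=600/o.shape[0]))
ct=cam("top")
for n,u,v,z in(("wide",153,244,.024),("nar",378,216,.024),("dial",236,186,.085),("post",293,210,.078)): print(n,at_z(ct,u,v,z))
E
```

```text
(680, 640, 3)
wide [0.47211377 0.31690054 0.024     ]
nar [ 0.54988174 -0.27510377  0.024     ]
dial [0.62012922 0.09531042 0.085     ]
post [ 0.56130078 -0.0480423   0.078     ]
```

View pics/c0.png

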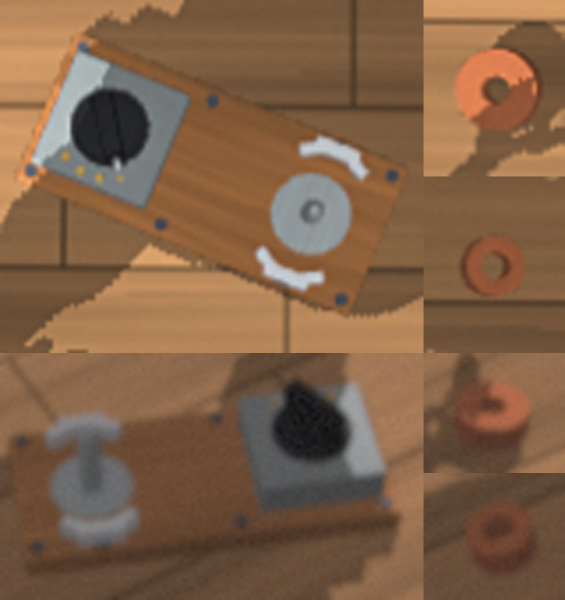

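The enlarged crops show the grey seat and post tip at crop (312,211). The dial bar's nose is at (118,163) in its rest position, and the collars are at (497,89) and (493,266). This puts the jig's yaw at about -0.39 rad. I'll move above the wide collar with the fingers along the jig's y.

The manual's scale: shifts go in shares of 0.6 m and turns go in shares of 2 rad. Converting my numbers, -0.369 m / 0.6 = -0.615, -0.143 m / 0.6 = -0.2383, 0.119 rad / 2 = 0.0595.

Emit:
tcp_steps --increments '[[[-0.615, -0.2383, 0.05, 0, 0, 0.0595], [-0.615, -0.2383, 0.05, 0, 0, 0.0595], [-0.615, -0.2383, 0.05, 0, 0, 0.0595], [-0.615, -0.2383, 0.05, 0, 0, 0.0595], [-0.615, -0.2383, 0.05, 0, 0, 0.0595], [-0.615, -0.2383, 0.05, 0, 0, 0.0595], [-0.615, -0.2383, 0.05, 0, 0, 0.0595], [-0.615, -0.2383, 0.05, 0, 0, 0.0595], [-0.615, -0.2383, 0.05, 0, 0, 0.0595], [-0.615, -0.2383, 0.05, 0, 0, 0.0595], [-0.615, -0.2383, 0.05, 0, 0, 0.0595], [-0.615, -0.2383, 0.05, 0, 0, 0.0595]]]'

```text
time_s: 1.35
tool_pos: [0.471, 0.3174, 0.2015]
tcp_rot: [3.141, 0.0, 2.751]
contact_force: [-0.3, 0.1, -1.2]
gripper_width: 0.0853
grip_force: 0.0
```

```bash
python3 - <<'E'
from h import *
s=arm.read_state(); im,d=arm.capture("wrist"); print(s['tool_pos'],s['tcp_rot'])
cv2.imwrite('pics/w1.png',im); np.save('pics/w1.npy',d)
ct=cam("wrist",s); print(proj(ct,[.472,.317,.024]))
E
```

```text
[0.47095146 0.31739895 0.20148803] [3.14142428e+00 7.31124725e-05 2.75124983e+00]
(np.float64(275.40467300389844), np.float64(185.64422190653042))
```

View pics/w1.png

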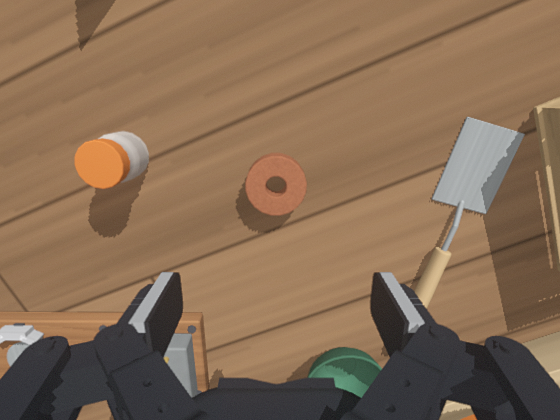

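The wide collar is centred at (276,185), the jar sits well to the left at (103,162), and the fingertips show at (172,275) and (385,275). I'll triangulate against the top view and check where the fingertips are.

```bash
python3 - <<'E'
from h import *
s=arm.read_state(); ct=cam("wrist",s); d=np.load('pics/w1.npy'); t=cam("top")
tu=(133+(497-424)/ (4*.8824)), (219+89/(4*.8824))
print(tu, tri(ray(ct,276,185),ray(t,*tu)))
def dp(u,v):
    o,r=ray(ct,u,v); return o+r*d[v,u]
for p in [(260,170),(295,190),(276,205),(200,220)]: print(p,dp(*p), d[p[1],p[0]])
T=cam("wrist",s)[0]['T_tool_cam']
for u,v in [(170,278),(176,276),(160,278),(180,300),(385,278),(378,300)]:
    o,r=ray((ct[0],T),u,v); print('tip tool',u,v,o+r*d[v,u])
im=cv2.imread('pics/w1.png'); hsv=cv2.cvtColor(im,cv2.COLOR_BGR2HSV)
z=np.zeros(d.shape)
for v in range(140,230):
    for u in range(230,325): z[v,u]=dp(u,v)[2]
m=(z>.015)&(z<.04); ys,xs=np.where(m); P=np.array([dp(u,v) for u,v in zip(xs,ys)])
print(len(P),P.min(0),P.max(0),(P.min(0)+P.max(0))/2, cv2.minEnclosingCircle(P[:,:2].astype(np.float32)))
E
```

```text
(153.6822302810517, 244.21532184950135) (array([0.47215649, 0.31680624, 0.01884572]), [np.float64(0.0008437356909170977), np.float64(0.0008437356909172124)])
(260, 170) [0.45119371 0.30923349 0.02608453] 0.323904
(295, 190) [0.48308638 0.33362042 0.02617161] 0.33021346
(276, 205) [0.49053125 0.31004877 0.02585623] 0.33550188
(200, 220) [0.48193691 0.22231821 0.00127222] 0.36680743
tip tool 170 278 [ 0.01061342 -0.04345425 -0.02291872]
tip tool 176 276 [ 0.00961026 -0.04202122 -0.01951937]
tip tool 160 278 [ 0.01083766 -0.04747037 -0.02333347]
tip tool 180 300 [-0.00388002 -0.04221708 -0.01715766]
tip tool 385 278 [ 0.01147731  0.04549971 -0.02424858]
tip tool 378 300 [ 0.00152136  0.04336717 -0.02509538]
2641 [0.44167486 0.28680033 0.01500113] [0.50259501 0.34807225 0.02789881] [0.47213494 0.31743629 0.02144997] ((0.47223836183547974, 0.3176068365573883), 0.030907319858670235)
```

To row units: 0.203 m / 0.6 = 0.3383, 0.05 m / 0.6 = 0.0833.

Emit:
tcp_steps --increments '[[[-0.0017, 0.0008, 0.0833, 0, 0, 0], [-0.0017, 0.0008, 0.1667, 0, 0, 0], [-0.0017, 0.0008, 0.2333, 0, 0, 0], [-0.0017, 0.0008, 0.2833, 0, 0, 0], [-0.0017, 0.0008, 0.3167, 0, 0, 0], [-0.0017, 0.0008, 0.3333, 0, 0, 0], [-0.0017, 0.0008, 0.3383, 0, 0, 0], [-0.0017, 0.0008, 0.3383, 0, 0, 0]]]'

```text
time_s: 2.2
tool_pos: [0.473, 0.3171, -0.0011]
tcp_rot: [3.141, 0.0, 2.75]
contact_force: [-0.5, 0.4, 0.9]
gripper_width: 0.0852
grip_force: 0.0
```

Emit:
tcp_steps --increments '[[[0, 0, 0, 0, 0, 0], [0, 0, 0, 0, 0, 0], [0, 0, 0, 0, 0, 0], [0, 0, 0, 0, 0, 0], [0, 0, 0, 0, 0, 0], [0, 0, 0, 0, 0, 0], [0, 0, 0, 0, 0, 0], [0, 0, 0, 0, 0, 0], [0, 0, 0, 0, 0, 0], [0, 0, 0, 0, 0, 0]]]' --aperture 0.04

```text
time_s: 3.2
tool_pos: [0.4735, 0.3171, 0.0]
tcp_rot: [3.14, 0.001, 2.75]
contact_force: [-3.9, -0.9, 12.7]
gripper_width: 0.0598
grip_force: 63.0
```

To row units: -0.304 m / 0.6 = -0.5067, -0.299 m / 0.6 = -0.4983.

Emit:
tcp_steps --increments '[[[0, 0, -0.0333, 0, 0, 0], [0, 0, -0.1, 0, 0, 0], [0, 0, -0.1667, 0, 0, 0], [-0.025, -0.0333, -0.2333, 0, 0, 0], [-0.0633, -0.0867, -0.2833, 0, 0, 0], [-0.1117, -0.1533, -0.3167, 0, 0, 0], [-0.16, -0.22, -0.3167, 0, 0, 0], [-0.2083, -0.2867, -0.3167, 0, 0, 0], [-0.2567, -0.3533, -0.3167, 0, 0, 0], [-0.3033, -0.42, -0.3167, 0, 0, 0], [-0.3417, -0.4733, -0.3167, 0, 0, 0], [-0.36, -0.4983, -0.3167, 0, 0, 0], [-0.3667, -0.5067, -0.3167, 0, 0, 0], [-0.3667, -0.5067, -0.3167, 0, 0, 0], [-0.3667, -0.5067, -0.3167, 0, 0, 0], [-0.3667, -0.5067, -0.3167, 0, 0, 0]]]'

```text
time_s: 4.8
tool_pos: [0.56, -0.0472, 0.1885]
tcp_rot: [3.141, 0.0, 2.751]
contact_force: [0.1, 0.3, -0.9]
gripper_width: 0.0596
grip_force: 65.8
```

```bash
python3 - <<'E'
from h import *
s=arm.read_state(); im,d=arm.capture("wrist"); print(s['tool_pos'],s['tcp_rot'])
cv2.imwrite('pics/w2.png',im); np.save('pics/w2.npy',d)
ct=cam("wrist",s); print(proj(ct,[.561,-.048,.078]),proj(ct,[.620,.095,.085]))
E
```

```text
[ 0.55997595 -0.0471937   0.18854202] [3.14148730e+00 2.01604523e-04 2.75108123e+00]
(np.float64(274.78444645139086), np.float64(206.35391161443613)) (np.float64(469.3506323653657), np.float64(209.41986671756163))
```

View pics/w2.png

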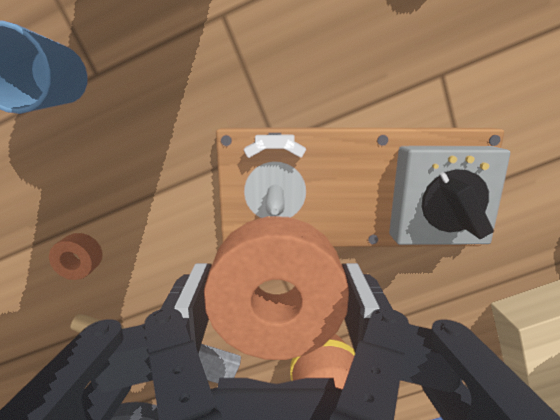

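The wide collar is held level with its bore at (277,299). The post tip is near (276,208), and the jig's edges run level in the image, so the yaw is right. Next I'll measure the collar in the tool frame and the post in the world frame.

```bash
cat >> h.py <<'E'
def cloud(ct,d,u0,u1,v0,v1):
    c,T=ct; U,V=np.meshgrid(np.arange(u0,u1),np.arange(v0,v1)); U=U.ravel();V=V.ravel()
    K=np.array([[c['fx'],0,c['cx']],[0,c['fy'],c['cy']],[0,0,1]])
    xy=cv2.undistortPoints(np.stack([U,V],-1).astype(float)[:,None],K,np.array([c['k1'],0,0,0.]))[:,0]
    dd=d[V,U]; ok=dd>0
    P=np.stack([xy[:,0]*dd,-xy[:,1]*dd,-dd],-1)@T[:3,:3].T+T[:3,3]
    return P[ok],U[ok],V[ok]
E
python3 - <<'E'
from h import *
s=arm.read_state(); ct=cam("wrist",s); d=np.load('pics/w2.npy')
P,U,V=cloud(ct,d,240,310,150,232)
for lo,hi in((.055,.066),(.066,.072),(.072,.08),(.08,.1)):
    m=(P[:,2]>lo)&(P[:,2]<hi); print(lo,m.sum(), P[m].mean(0) if m.any() else '', (U[m].mean(),V[m].mean()) if m.any() else '')
im=cv2.imread('pics/w2.png')
a=cv2.resize(im[145:235,230:320],None,fx=6,fy=6,interpolation=cv2.INTER_CUBIC)
b=cv2.resize(im[215:365,200:355],(258*1,250)) 
o=np.zeros((540,798,3),np.uint8); o[:,:540]=a; o[:250,540:]=b; cv2.imwrite('pics/c2.png',o)
# collar
Pt,U,V=cloud((ct[0],ct[0]['T_tool_cam']),d,200,352,215,362)
m=(Pt[:,2]<.03); 
print('tool z hist',np.histogram(Pt[m][:,2],bins=np.arange(-.04,.03,.004)))
# ellipse of top rim by color/depth
zt=np.percentile(Pt[(abs(Pt[:,0])<.035)&(abs(Pt[:,1])<.025)&(Pt[:,2]<.01)][:,2],[5,25,50,75]); print(zt)
top=(abs(Pt[:,2]-zt[1])<.003)&(abs(Pt[:,1])<.027); Q=Pt[top]; 
A=np.c_[Q[:,0],Q[:,1],np.ones(len(Q))]; pl=np.linalg.lstsq(A,Q[:,2],rcond=None)[0]; print('plane',pl,len(Q))
print(Q.min(0),Q.max(0)); 
# bore: pixels with no top inside
c0=Q[:,:2].mean(0); print('mean',c0)
E
```

```text
0.055 65 [ 0.55868519 -0.0467747   0.06055682] (np.float64(275.2153846153846), np.float64(197.13846153846154))
0.066 103 [ 0.56108541 -0.04800966  0.06997228] (np.float64(274.9126213592233), np.float64(203.40776699029126))
0.072 171 [ 0.56273364 -0.04873764  0.07596821] (np.float64(274.83040935672517), np.float64(207.73099415204678))
0.08 5 [ 0.56334472 -0.04986948  0.08034925] (np.float64(273.8), np.float64(210.6))
tool z hist (array([   27,   143,   235, 12273,  1357,   786,   725,   627,   502,
         145,     0,     0,     0,     0,     0,     0,     0]), array([-4.00000000e-02, -3.60000000e-02, -3.20000000e-02, -2.80000000e-02,
       -2.40000000e-02, -2.00000000e-02, -1.60000000e-02, -1.20000000e-02,
       -8.00000000e-03, -4.00000000e-03, -3.46944695e-17,  4.00000000e-03,
        8.00000000e-03,  1.20000000e-02,  1.60000000e-02,  2.00000000e-02,
        2.40000000e-02,  2.80000000e-02]))
[-0.02586454 -0.02529007 -0.02482887 -0.0240176 ]
plane [ 1.74795958e-03 -1.75210660e-05 -2.49735600e-02] 12321
[-0.03061212 -0.02698662 -0.02727114] [ 0.03171587  0.02698292 -0.02229153]
mean [0.0031722  0.00028457]
```

View pics/c2.png

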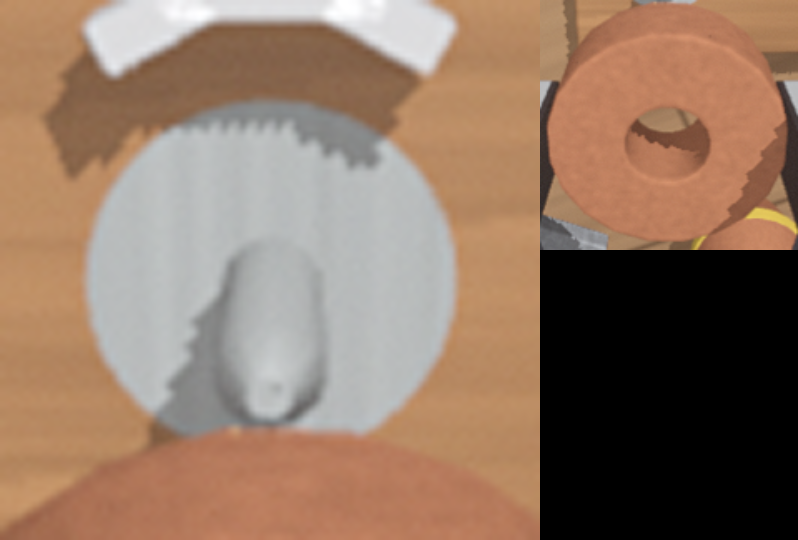

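The post's flat tip is at pixel (275.2,210.8) and the held collar's bore at (277.2,301.4).

```bash
python3 - <<'E'
from h import *
s=arm.read_state(); ct=cam("wrist",s); t=cam("top"); c2=(ct[0],ct[0]['T_tool_cam']); d=np.load('pics/w2.npy')
print('tip',tri(ray(ct,275.2,210.8),ray(t,293.4,209.8)), at_z(ct,275.2,210.8,.078))
b=at_z(c2,277.2,301.4,-.025); print('bore tool',b)
# outer circle LSQ: pixels on top face
P,U,V=cloud(c2,d,195,360,215,365); m=abs(P[:,2]+.025)<.002; Q=P[m]
h=cv2.convexHull(Q[:,:2].astype(np.float32))[:,0]; h=h[h[:,0]<.015]
from scipy.optimize import least_squares
print(least_squares(lambda p:np.hypot(h[:,0]-p[0],h[:,1]-p[1])-p[2],[0,0,.03],loss='soft_l1',f_scale=.001).x)
tip=at_z(ct,275.2,210.8,.078)
print('move tool', tool(tip-s['tool_pos'],s)-np.r_[b[:2],0])
E
```

```text
tip (array([ 0.5613751 , -0.04823618,  0.0881301 ]), [np.float64(0.0003865294083203437), np.float64(0.0003865294083204407)]) [ 0.56466248 -0.04919937  0.078     ]
bore tool [ 0.00081483  0.00115771 -0.025     ]
[0.00437781 0.0007971  0.03431936]
move tool [-0.00583141 -0.00118803  0.1105015 ]
```

```bash
python3 - <<'E'
from h import *
s=arm.read_state(); ct=cam("wrist",s); t=cam("top")
pts=[(272,100),(87,280),(457,280),(150,157),(400,160),(130,400),(412,395)]
W=np.array([at_z(ct,230+a/6,145+b/6,.02) for a,b in pts])
from scipy.optimize import least_squares
f=lambda W:least_squares(lambda p:np.hypot(W[:,0]-p[0],W[:,1]-p[1])-p[2],[.56,-.05,.03]).x
print('wrist disc',f(W))
k=3.53
pts=[(312,173),(271,212),(352,214),(312,255)]
print('top disc',f(np.array([at_z(t,205+a/k,150+b/k,.02) for a,b in pts])))
print('top tip',at_z(t,293.4,209.8,.078))
P,U,V=cloud(ct,np.load('pics/w2.npy'),255,300,165,200); m=abs(P[:,2]-.02)<.012; print('seat z',np.median(P[m,2]))
E
```

```text
wrist disc [ 0.56583251 -0.04981719  0.03007495]
top disc [ 0.56288393 -0.05118451  0.03036872]
top tip [ 0.5618107  -0.04904553  0.078     ]
seat z 0.021727928588280265
```

To row units: 0.121 m / 0.6 = 0.2017, -0.0058 m / 0.6 = -0.0097.

Emit:
tcp_steps --increments '[[[-0.0097, -0.0017, 0.05, 0, 0, 0], [-0.0097, -0.0017, 0.1, 0, 0, 0], [-0.0097, -0.0017, 0.1417, 0, 0, 0], [-0.0097, -0.0017, 0.1667, 0, 0, 0], [-0.0097, -0.0017, 0.1767, 0, 0, 0], [-0.0097, -0.0017, 0.1867, 0, 0, 0], [-0.0097, -0.0017, 0.1967, 0, 0, 0], [-0.0097, -0.0017, 0.2017, 0, 0, 0], [-0.0097, -0.0017, 0.2017, 0, 0, 0]]]'

```text
time_s: 5.75
tool_pos: [0.5651, -0.0515, 0.0674]
tcp_rot: [-3.141, 0.0, 2.75]
contact_force: [0.3, -0.2, -1.9]
gripper_width: 0.0601
grip_force: 65.8
```

To row units: 0.046 m / 0.6 = 0.0767, 0.043 m / 0.6 = 0.0717.

Emit:
tcp_steps --increments '[[[0, 0, 0.0133, 0, 0, 0], [0, 0, 0.0267, 0, 0, 0], [0, 0, 0.04, 0, 0, 0], [0, 0, 0.0533, 0, 0, 0], [0, 0, 0.0633, 0, 0, 0], [0, 0, 0.0717, 0, 0, 0], [0, 0, 0.0767, 0, 0, 0], [0, 0, 0.0767, 0, 0, 0]]]'

```text
time_s: 6.55
tool_pos: [0.5649, -0.0514, 0.0209]
tcp_rot: [-3.141, -0.001, 2.75]
contact_force: [-0.1, 0.0, -0.9]
gripper_width: 0.06
grip_force: 65.8
```

To row units: 0.001 m / 0.6 = 0.0017.

Emit:
tcp_steps --increments '[[[0, 0, 0.0017, 0, 0, 0], [0, 0, 0.0017, 0, 0, 0], [0, 0, 0.0017, 0, 0, 0]]]'

```text
time_s: 6.85
tool_pos: [0.5652, -0.0515, 0.0205]
tcp_rot: [-3.142, 0.0, 2.75]
contact_force: [0.4, -0.0, -1.3]
gripper_width: 0.0601
grip_force: 65.8
```

Emit:
tcp_steps --increments '[[[0, 0, 0.0017, 0, 0, 0], [0, 0, 0.0017, 0, 0, 0], [0, 0, 0.0017, 0, 0, 0]]]'

```text
time_s: 7.15
tool_pos: [0.5653, -0.0515, 0.0201]
tcp_rot: [-3.142, 0.001, 2.75]
contact_force: [-3.8, 0.5, 8.6]
gripper_width: 0.0598
grip_force: 66.8
```

Emit:
tcp_steps --increments '[[[0, 0, 0, 0, 0, 0], [0, 0, 0, 0, 0, 0], [0, 0, 0, 0, 0, 0], [0, 0, 0, 0, 0, 0], [0, 0, 0, 0, 0, 0], [0, 0, 0, 0, 0, 0], [0, 0, 0, 0, 0, 0]]]' --aperture 0.085

```text
time_s: 7.85
tool_pos: [0.5651, -0.0515, 0.0193]
tcp_rot: [-3.141, -0.0, 2.75]
contact_force: [1.1, -0.6, 0.4]
gripper_width: 0.085
grip_force: 0.0
```

Emit:
tcp_steps --increments '[[[0, 0, -0.0333, 0, 0, 0], [0, 0, -0.1, 0, 0, 0], [0, 0, -0.1667, 0, 0, 0], [-0.0167, -0.05, -0.2333, 0, 0, 0], [-0.0417, -0.1167, -0.2667, 0, 0, 0], [-0.0667, -0.1833, -0.2833, 0, 0, 0], [-0.0917, -0.25, -0.2833, 0, 0, 0], [-0.1083, -0.3167, -0.2833, 0, 0, 0], [-0.1183, -0.3533, -0.2833, 0, 0, 0], [-0.1183, -0.3533, -0.2833, 0, 0, 0], [-0.1183, -0.3533, -0.2833, 0, 0, 0]]]'

```text
time_s: 8.95
tool_pos: [0.5496, -0.2746, 0.1891]
tcp_rot: [3.141, -0.0, 2.749]
contact_force: [0.4, 1.3, -0.4]
gripper_width: 0.0849
grip_force: 0.0
```

```bash
python3 - <<'E'
from h import *
s=arm.read_state(); im,d=arm.capture("wrist"); print(s['tool_pos'],s['tcp_rot'])
cv2.imwrite('pics/w3.png',im); np.save('pics/w3.npy',d)
ct=cam("wrist",s)
P,U,V=cloud(ct,d,220,330,140,230); m=(P[:,2]>.018)&(P[:,2]<.035); Q=P[m]; print(m.sum(),np.median(Q[:,2]),cv2.minEnclosingCircle(Q[:,:2].astype(np.float32)))
c,_=cv2.minEnclosingCircle(Q[:,:2].astype(np.float32)); print('tool',tool([c[0]-s['tool_pos'][0],c[1]-s['tool_pos'][1],0],s))
t,td=arm.capture("top"); cv2.imwrite('pics/t3.png',t)
o=np.hstack([cv2.resize(im,(500,375)),cv2.resize(t[150:250,220:300],(300,375),interpolation=cv2.INTER_CUBIC)]); cv2.imwrite('pics/c3.png',o)
E
```

```text
[ 0.54960865 -0.27456853  0.18909867] [ 3.14137176e+00 -4.05497771e-04  2.74883544e+00]
1401 0.024953651660690357 ((0.550081729888916, -0.2751041650772095), 0.023024307563900948)
tool [-6.42068005e-04 -3.13787196e-04 -3.29670105e-07]
```

View pics/c3.png

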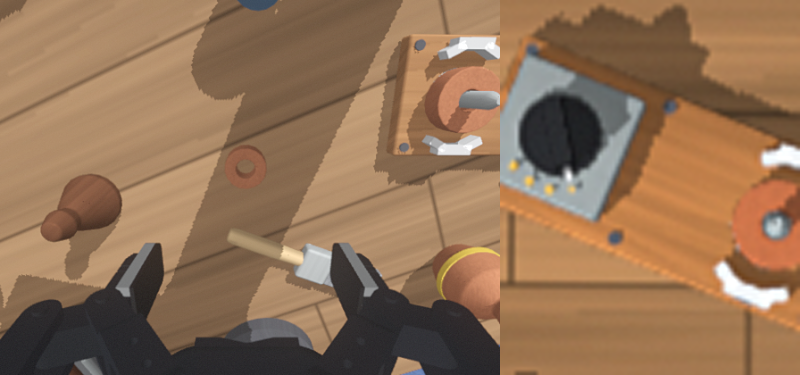

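The narrow collar is on its own at full-frame (275,186), with the brush and figurine well clear of the fingers. The wide collar sits on the seat between the jaws, and the dial is at rest.

To row units: 0.186 m / 0.6 = 0.31, 0.16 m / 0.6 = 0.2667.

Emit:
tcp_steps --increments '[[[-0.0017, -0.0005, 0.0833, 0, 0, 0], [-0.0017, -0.0005, 0.1667, 0, 0, 0], [-0.0017, -0.0005, 0.225, 0, 0, 0], [-0.0017, -0.0005, 0.2667, 0, 0, 0], [-0.0017, -0.0005, 0.2917, 0, 0, 0], [-0.0017, -0.0005, 0.305, 0, 0, 0], [-0.0017, -0.0005, 0.31, 0, 0, 0], [-0.0017, -0.0005, 0.31, 0, 0, 0]]]'

```text
time_s: 9.85
tool_pos: [0.5511, -0.2752, 0.0042]
tcp_rot: [-3.141, 0.001, 2.75]
contact_force: [0.8, 0.2, 0.6]
gripper_width: 0.0853
grip_force: 0.0
```

Emit:
tcp_steps --increments '[[[0, 0, 0, 0, 0, 0], [0, 0, 0, 0, 0, 0], [0, 0, 0, 0, 0, 0], [0, 0, 0, 0, 0, 0], [0, 0, 0, 0, 0, 0], [0, 0, 0, 0, 0, 0], [0, 0, 0, 0, 0, 0], [0, 0, 0, 0, 0, 0], [0, 0, 0, 0, 0, 0], [0, 0, 0, 0, 0, 0]]]' --aperture 0.03

```text
time_s: 10.85
tool_pos: [0.5509, -0.2754, 0.0046]
tcp_rot: [-3.141, 0.001, 2.75]
contact_force: [-3.7, 2.0, 10.9]
gripper_width: 0.0444
grip_force: 59.7
```

To row units: 0.2125 m / 0.6 = 0.3542, -0.18 m / 0.6 = -0.3.

Emit:
tcp_steps --increments '[[[0, 0, -0.0333, 0, 0, 0], [0, 0, -0.1, 0, 0, 0], [0, 0, -0.1667, 0, 0, 0], [0.0117, 0.0333, -0.2333, 0, 0, 0], [0.0333, 0.0917, -0.275, 0, 0, 0], [0.0533, 0.1583, -0.3, 0, 0, 0], [0.0767, 0.225, -0.3, 0, 0, 0], [0.0983, 0.2833, -0.3, 0, 0, 0], [0.1117, 0.3267, -0.3, 0, 0, 0], [0.12, 0.35, -0.3, 0, 0, 0], [0.12, 0.3542, -0.3, 0, 0, 0], [0.12, 0.3542, -0.3, 0, 0, 0], [0.12, 0.3542, -0.3, 0, 0, 0]]]'

```text
time_s: 12.15
tool_pos: [0.5652, -0.0523, 0.1833]
tcp_rot: [-3.141, -0.0, 2.749]
contact_force: [0.6, 0.2, -0.2]
gripper_width: 0.0442
grip_force: 61.3
```

```bash
python3 - <<'E'
from h import *
s=arm.read_state(); im,d=arm.capture("wrist"); print(s['tool_pos'],s['tcp_rot'])
cv2.imwrite('pics/w4.png',im); np.save('pics/w4.npy',d)
c=cam("wrist",s)[0]
for nm in ("w2","w4"):
    dd=np.load(f'pics/{nm}.npy'); P,U,V=cloud((c,c['T_tool_cam']),dd,200,352,215,370)
    m=(abs(P[:,0])<.035)&(abs(P[:,1])<.018)&(P[:,2]<.01); zt=np.percentile(P[m,2],25)
    q=m&(abs(P[:,2]-zt)<.0015); mask=np.zeros(dd.shape,np.uint8); mask[V[q],U[q]]=1
    hole=1-mask; n,l,st,cc=cv2.connectedComponentsWithStats(hole)
    k=l[300,277]; ys,xs=np.where(l==k); 
    from h import at_z
    B=np.array([at_z((c,c['T_tool_cam']),x,y,zt)[:2] for x,y in zip(xs,ys)])
    print(nm,'ztop',zt,'bore',cv2.minEnclosingCircle(B.astype(np.float32)),len(xs))
o=np.hstack([cv2.resize(im,(500,375)),cv2.resize(im[150:350,197:357],(300,375),interpolation=cv2.INTER_CUBIC)]); cv2.imwrite('pics/c4.png',o)
E
```

```text
[ 0.56517976 -0.05233089  0.18325182] [-3.14118143e+00 -2.82931853e-05  2.74889913e+00]
w2 ztop -0.02527796714773389 bore ((0.001042144955135882, 0.0007525193504989147), 0.011292438954114914) 1714
w4 ztop -0.02073835253095062 bore ((0.0005743405781686306, 0.0006452749366872013), 0.011375773698091507) 1606
```

View pics/c4.png

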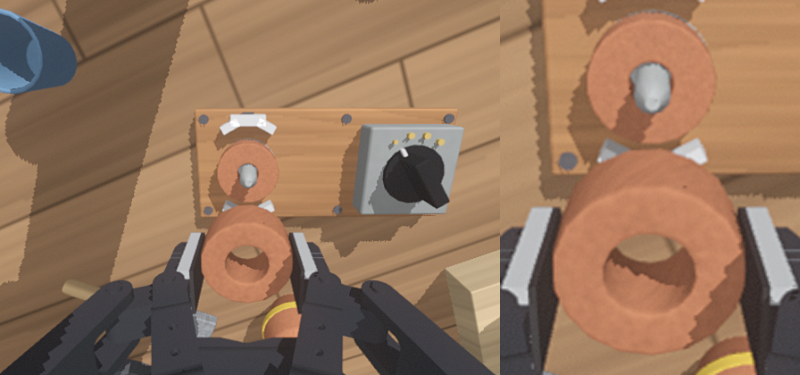

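The narrow collar is held level with its bore at crop (648,272), and the wide one is seated with the post through it. Lowering now.

Emit:
tcp_steps --increments '[[[0.0005, 0.0012, 0.05, 0, 0, 0], [0.0005, 0.0012, 0.1, 0, 0, 0], [0.0005, 0.0012, 0.1333, 0, 0, 0], [0.0005, 0.0012, 0.1533, 0, 0, 0], [0.0005, 0.0012, 0.1633, 0, 0, 0], [0.0005, 0.0012, 0.1733, 0, 0, 0], [0.0005, 0.0012, 0.1833, 0, 0, 0], [0.0005, 0.0012, 0.1867, 0, 0, 0], [0.0005, 0.0012, 0.1867, 0, 0, 0]]]'

```text
time_s: 13.1
tool_pos: [0.5652, -0.0505, 0.0714]
tcp_rot: [-3.141, 0.0, 2.75]
contact_force: [-0.8, 0.2, -0.1]
gripper_width: 0.0444
grip_force: 61.3
```

Emit:
tcp_steps --increments '[[[0, 0, 0.01, 0, 0, 0], [0, 0, 0.02, 0, 0, 0], [0, 0, 0.0267, 0, 0, 0], [0, 0, 0.0317, 0, 0, 0], [0, 0, 0.0358, 0, 0, 0], [0, 0, 0.0358, 0, 0, 0]]]'

```text
time_s: 13.7
tool_pos: [0.5651, -0.0505, 0.0495]
tcp_rot: [-3.141, -0.0, 2.75]
contact_force: [0.5, -0.7, -0.2]
gripper_width: 0.0441
grip_force: 61.3
```

To row units: 0.001 m / 0.6 = 0.0017.

Emit:
tcp_steps --increments '[[[0, 0, 0.0017, 0, 0, 0], [0, 0, 0.0017, 0, 0, 0], [0, 0, 0.0017, 0, 0, 0]]]'

```text
time_s: 14.0
tool_pos: [0.5652, -0.0505, 0.0489]
tcp_rot: [-3.142, 0.0, 2.75]
contact_force: [-0.1, -0.4, -0.9]
gripper_width: 0.0443
grip_force: 61.3
```

Emit:
tcp_steps --increments '[[[0, 0, 0.0017, 0, 0, 0], [0, 0, 0.0017, 0, 0, 0], [0, 0, 0.0017, 0, 0, 0]]]'

```text
time_s: 14.3
tool_pos: [0.5653, -0.0506, 0.0486]
tcp_rot: [-3.142, 0.001, 2.75]
contact_force: [-4.0, 0.4, 10.2]
gripper_width: 0.0442
grip_force: 62.3
```

Emit:
tcp_steps --increments '[[[0, 0, 0, 0, 0, 0], [0, 0, 0, 0, 0, 0], [0, 0, 0, 0, 0, 0], [0, 0, 0, 0, 0, 0], [0, 0, 0, 0, 0, 0], [0, 0, 0, 0, 0, 0], [0, 0, 0, 0, 0, 0]]]' --aperture 0.08

```text
time_s: 15.0
tool_pos: [0.5651, -0.0505, 0.0478]
tcp_rot: [-3.141, -0.0, 2.75]
contact_force: [0.3, -0.6, 0.8]
gripper_width: 0.0799
grip_force: 0.0
```

Emit:
tcp_steps --increments '[[[0, 0, -0.0333, 0, 0, 0], [0, 0, -0.1, 0, 0, 0], [0, 0, -0.1667, 0, 0, 0], [0, 0.05, -0.2167, 0, 0, -0.05], [0, 0.1167, -0.2333, 0, 0, -0.11], [0, 0.1833, -0.2333, 0, 0, -0.175], [0, 0.2417, -0.2333, 0, 0, -0.24], [0, 0.2667, -0.2333, 0, 0, -0.3], [0, 0.2667, -0.2333, 0, 0, -0.3], [0, 0.2667, -0.2333, 0, 0, -0.3], [0, 0.2667, -0.2333, 0, 0, -0.3]]]'

```text
time_s: 16.1
tool_pos: [0.6261, 0.0966, 0.1878]
tcp_rot: [-3.141, -0.0, -2.936]
contact_force: [0.2, 0.6, -0.3]
gripper_width: 0.0803
grip_force: 0.0
```

```bash
python3 - <<'E'
from h import *
s=arm.read_state(); im,d=arm.capture("wrist"); print(s['tool_pos'],s['tcp_rot'],s['joint_positions'])
cv2.imwrite('pics/w5.png',im); np.save('pics/w5.npy',d)
ct=cam("wrist",s); P,U,V=cloud(ct,d,150,400,100,260); im2=im[V,U].astype(int)
m=(P[:,2]>.076)&(P[:,2]<.1)&(im2.max(1)<90)
Q=P[m]; print(m.sum(),np.median(Q[:,2])); r=cv2.minAreaRect(Q[:,:2].astype(np.float32)); print(r)
c=Q[:,:2].mean(0); w,v=np.linalg.eigh(np.cov((Q[:,:2]-c).T)); print(c,np.arctan2(*v[::-1,1]))
print(proj(ct,[.626,.098,.085]))
o=np.hstack([cv2.resize(im,(500,375)),cv2.resize(im[120:280,212:340],(300,375),interpolation=cv2.INTER_CUBIC)]); cv2.imwrite('pics/c5.png',o)
E
```

```text
[0.62606494 0.09657082 0.18783803] [-3.14136000e+00 -1.47767527e-04 -2.93626109e+00] [ 3.16387883e-02  2.88912413e-01  1.35755598e+00 -2.55417852e-04
  1.49522960e+00 -1.74446982e+00]
1062 0.08600311847987173
((0.623795747756958, 0.09878557920455933), (0.04747575521469116, 0.013684912584722042), 11.60849380493164)
[0.62222632 0.09828815] -2.937622284954716
(np.float64(277.0803422321482), np.float64(207.724278798478))
```

View pics/c5.png

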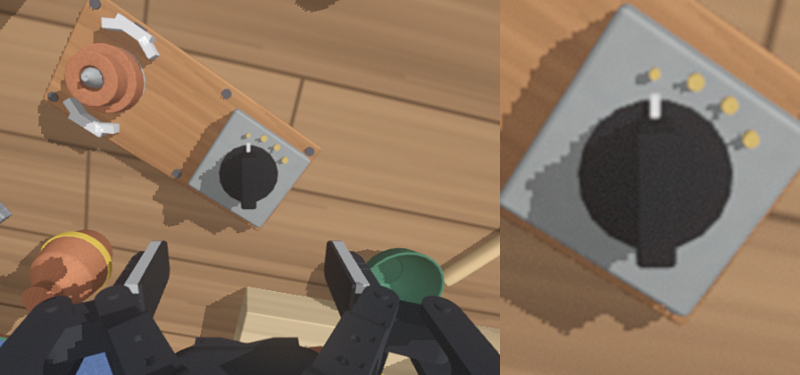

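Both collars are stacked on the post between the open jaws. The dial bar lines up with the tool, with its nose at crop (655,105), and it's at rest. Pinching the bar now.

To row units: 0.127 m / 0.6 = 0.2117, 0.0012 m / 0.6 = 0.002.

Emit:
tcp_steps --increments '[[[0.001, 0.002, 0.0667, 0, 0, 0], [0.001, 0.002, 0.1333, 0, 0, 0], [0.001, 0.002, 0.175, 0, 0, 0], [0.001, 0.002, 0.1967, 0, 0, 0], [0.001, 0.002, 0.2083, 0, 0, 0], [0.001, 0.002, 0.2117, 0, 0, 0], [0.001, 0.002, 0.2117, 0, 0, 0]]]' --aperture 0.05

```text
time_s: 16.85
tool_pos: [0.626, 0.0983, 0.0619]
tcp_rot: [-3.141, 0.001, -2.934]
contact_force: [0.2, 0.0, 0.6]
gripper_width: 0.0498
grip_force: 0.0
```

Emit:
tcp_steps --increments '[[[0, 0, 0, 0, 0, 0], [0, 0, 0, 0, 0, 0], [0, 0, 0, 0, 0, 0], [0, 0, 0, 0, 0, 0], [0, 0, 0, 0, 0, 0], [0, 0, 0, 0, 0, 0], [0, 0, 0, 0, 0, 0], [0, 0, 0, 0, 0, 0]]]' --aperture 0.005

```text
time_s: 17.65
tool_pos: [0.6258, 0.0982, 0.0617]
tcp_rot: [-3.141, 0.001, -2.933]
contact_force: [-1.1, -2.3, 6.1]
gripper_width: 0.0128
grip_force: 59.4
```

```bash
python3 -c "
from h import *
s=arm.read_state();print(tool(s['contact_force'],s),s['wrist_torque'])"
```

```text
[ 1.52941767 -2.00917297 -6.13641831] [-0.37378144  0.16533734  0.07446919]
```

To row units: 0.6 rad / 2 = 0.3.

Emit:
tcp_steps --increments '[[[0, 0, 0, 0, 0, 0.04], [0, 0, 0, 0, 0, 0.08], [0, 0, 0, 0, 0, 0.12], [0, 0, 0, 0, 0, 0.16], [0, 0, 0, 0, 0, 0.2], [0, 0, 0, 0, 0, 0.24], [0, 0, 0, 0, 0, 0.28], [0, 0, 0, 0, 0, 0.3], [0, 0, 0, 0, 0, 0.3]]]'

```text
time_s: 18.55
tool_pos: [0.6258, 0.0974, 0.0617]
tcp_rot: [-3.14, 0.002, 2.748]
contact_force: [-2.3, -7.8, 6.5]
gripper_width: 0.0129
grip_force: 59.6
```

```bash
python3 -c "
from h import *
s=arm.read_state();print(tool(s['contact_force'],s),s['wrist_torque'])"
```

```text
[-0.86976558 -8.09340812 -6.46875483] [-1.38447596  0.38763962  0.09058773]
```

To row units: 0.0012 m / 0.6 = 0.002, -0.001 m / 0.6 = -0.0017, 0.6 rad / 2 = 0.3.

Emit:
tcp_steps --increments '[[[0.001, -0.0008, 0, 0, 0, 0.04], [0.002, -0.0017, 0, 0, 0, 0.08], [0.002, -0.0017, 0, 0, 0, 0.12], [0.002, -0.0017, 0, 0, 0, 0.16], [0.002, -0.0017, 0, 0, 0, 0.2], [0.002, -0.0017, 0, 0, 0, 0.24], [0.002, -0.0017, 0, 0, 0, 0.28], [0.002, -0.0017, 0, 0, 0, 0.3], [0.002, -0.0017, 0, 0, 0, 0.3]]]'

```text
time_s: 19.45
tool_pos: [0.6251, 0.0968, 0.0618]
tcp_rot: [3.14, 0.003, 2.148]
contact_force: [6.3, -8.1, 1.0]
gripper_width: 0.013
grip_force: 59.1
```

```bash
python3 - <<'E'
from h import *
s=arm.read_state();print(tool(s['contact_force'],s),s['wrist_torque'],s['tcp_rot'])
t,td=arm.capture("top"); w,_=arm.capture("wrist"); sc,_=arm.capture("scene")
o=np.zeros((600,800,3),np.uint8); o[:300,:400]=cv2.resize(w,(400,300)); o[:300,400:]=cv2.resize(t[145:250,200:340],(400,300),interpolation=cv2.INTER_CUBIC); o[300:,:400]=cv2.resize(sc[200:280,240:360],(400,300),interpolation=cv2.INTER_CUBIC);o[300:,400:]=cv2.resize(t,(400,300)); cv2.imwrite('pics/c6.png',o)
E
```

```text
[-10.22091314   0.83202677  -0.98333355] [-1.54638802 -1.04916235  0.08120429] [3.14005539e+00 3.11400548e-03 2.14778658e+00]
```

View pics/c6.png

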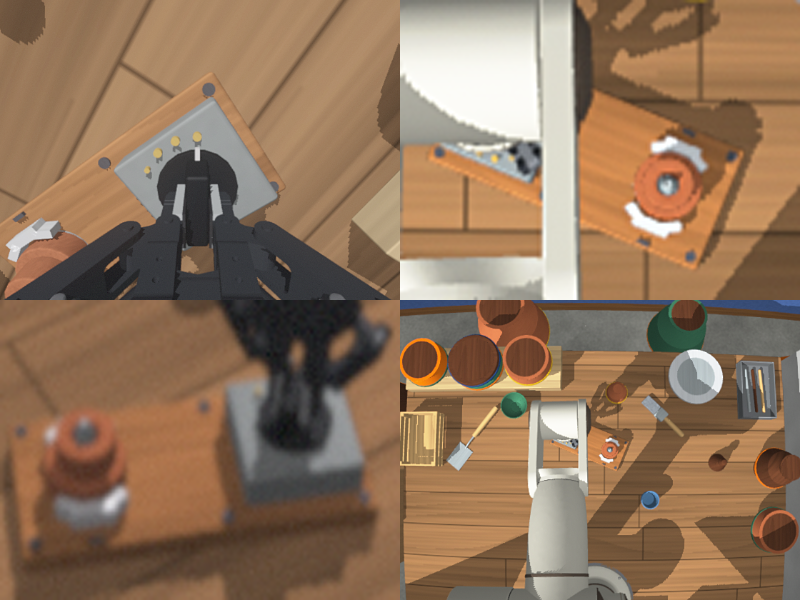

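The nose points at the last nub, both at about x=197 in the wrist view. The jaws have closed round the stack, and everything else is standing where it was. Handing in.

```bash
python3 -c "
from rig import arm
print(arm.sign_off())"
```

```text
the job is handed in; nothing more can be done
None
```

The job is handed in: the wide collar is home on the jig with the narrow one on top of it, and the gripper is holding the dial at the third click with the jaws closed round the stack (about 20 s of the 69 s used).

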